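# Lay the tilted bead board flat past its ratchet

## Task

Two tilting stands on the beading desk are each held up by a ratchet wheel and a pawl. On the wider one, the stand with the grooved bead board, flip the pawl over by its round knob so that it stays clear of the toothed wheel, then push the board down until it lies flat on its stand. Leave the smaller stand's pawl and board as they are.

Things in the scene. Friction and masses are not known exactly. Their poses are not given: they have to be found in the camera images.
- bead_stand: Wider wooden stand, fixed, base 190 x 260 mm; grooved board 200 mm wide (y +-100), 180 long, side rims 8 high. Origin on the table under the flat board's centre; z up, x from hinged to free edge (roughly away from robot). Hinge line along y at x -90, z 55. Toothed wheel (radius 46) turns with the board about it at y -118. Pawl pivot x -40, y -118, z 121, on a post 16 mm beyond, to -y.
- pawl (a joint): Pawl angle q, rad: 0 arm on the wheel's teeth, board cannot go down; 1.05 flipped fully over. A thin tail ends in a steel knob, a bar 18 mm thick, 28 long along y, centred in the stand's frame at x -40+50 sin(q-0.524), y -118, z 121+50 cos(q-0.524) mm. It leans to -x at 0; push it to +x (about 0.5 N); past upright (q 0.524) its weight tips it over and it stays.
- board (a joint): Tilt of the wider board, rad: 0 flat on its rests, 0.5 to 0.68 at the start. Upper face 10 mm above the hinge line (65 mm above the table when flat), free edge 180 mm from the hinge. A stiff hinge holds it wherever it is left; with the pawl flipped 2 to 5 N down near the free edge lowers it. With the pawl engaged it sinks at most 0.25 rad, then stops hard.
- small_board_edge (a point): Middle of the top of the free edge of the smaller stand's board (120 mm wide, 150 mm long, with a cross lip and a sheet of paper). That stand is built like the wider one and stands beside it; it is not to be worked.
- small_pawl_knob (a point): Centre of the knob on the smaller stand's pawl, same shape and size as the wider stand's knob. Not to be flipped.

How it is judged:
By the outcome, as a careful person would: the job done as asked, in the order asked, and still so for the second after the job is handed in, with the robot touching nothing.
It also fails if it takes over 38 s, if anything falls off the work surface, if the arm or the gripper's body presses on something with over 40 N, if the wrist force passes 120 N, or if a joint passes its speed limit or range.

## Robot

A 6-joint arm with a two-finger parallel gripper is mounted at the origin on the work surface. World frame = base frame: x ahead of the robot, y to its left, z up, the work surface at z = 0. Lengths are in m, angles in rad, forces in N, time in s.
With the tool pointing down it reaches from about 0.225 to 0.875 m from the base axis. Payload 3.4 kg.
Tool frame: the origin (TCP) lies between the finger pads; the fingertips stand 8 mm ahead of it and the grasp point (between the pads) lies 11 mm behind it; z points along the fingers, y is the line along which they close (so a half turn about z gives the same grasp; the last joint's range is limited). The gripper opens to 85 mm and grips with 20 to 120 N. Pads are 22 mm wide; open, the fingers measure 114 mm over their backs; the gripper's body (76 mm by 85 mm) begins 54 mm behind the grasp point. The pads swing forward as they close: fully open they stand 13 mm farther back than shut.
Start: joints at [1.14, 0.276, 1.505, -0, 1.361, -0.121], TCP at [0.175, 0.548, 0.239] pointing down, gripper open.
Joint ranges: [-2.89, 2.89], [-0.75, 2.08], [0.22, 2.7], [-1.18, 4.32], [0.11, 2.71], [-2.7, 2.7]. Speed limits (rad/s): [2.57, 2.57, 3.14, 3.14, 3.14, 3.14].

## Interface

Orientations are given as a unit quaternion [w, x, y, z].
In Python, from rig import manip gives the robot as it stands.
- The arm moves only by the tool move_arm, never from a script. Its argument "deltas" is a list that holds one entry, the list of rows, each a list of 5 numbers: the shift along the tool's x, y, z normalised to -1 to 1, where 1 is 80 cm, then the turn about the tool's z normalised to -1 to 1, where 1 is 120 degrees, then the closure, from -1 (fully open) to 1 (shut). In form: [[[tx, ty, tz, twist, grip], ...]]. A call has 1 to 12 rows; each row is the pose to reach, as a shift and turn from the pose commanded when the call began, along the tool's axes at that moment; what a row does not reach only later rows make up. A row lasts 1/10 s, in which the tool goes at most 50 mm and 8.59 degrees, less where a joint would pass 70% of its speed; a pose out of reach is approached as far as the arm can. A call with a number of a shift or a turn outside -1 to 1 is refused whole. A call with a gripper value outside its range is refused whole. The fingers move at their own pace and stop on an object; "squeeze" is the grip in N (left out, the last holds). Time passes only in rows, so rows that repeat a pose let the fingers close. It gives the time, the measured TCP pose, the force, the opening and the grip force at its end, in the units of the state.
- manip.get_state(): the state, without advancing time (a new reading comes with each control period).
- manip.get_image(name): name is "scene" or "top"; returns the picture (480x640x3 uint8, red, green, blue); there is no depth.
- manip.camera_params(name): a dict with "fx", "fy", "cx", "cy" (pixels), "R" (3x3) and "t" (3): a world point X has camera coordinates R X + t. Camera axes: x right, y down, z forward; pixel columns grow to the right and rows downward; lengths in m; the calibration is good to about 2 mm. A picture is of the moment at which its call begins. camera_params takes no time and is no camera call.
- manip.sign_off(): hands the job in; it is judged then, once.
The state is a dict: "clock": time; "qpos": joint angles; "qd": joint speeds; "effort": joint torques, N m; "position": TCP position; "ee_rot": TCP orientation; "contact_force": force on the tool from outside, world axes, zero at the start; "moment": the same for the moment, N m; "width": finger opening in m; "gripper_force": force on a finger pad.
Only numpy, scipy, OpenCV 4.12 (cv2) and the standard library are available. Lean on these libraries where they do the work, as an engineer would, in place of code of your own. Each camera call takes 0.05 s, during which the arm holds its last target. There are 200 camera calls.

## Working session

There is one attempt and no reset: what is moved stays moved. The work goes in short steps, Python scripts to look and compute and a tool call to move; the robot and the scene stay as the last step left them, time stands still between calls to the robot, and variables do not carry over. Pictures are saved under pics/ and viewed, at most 10 in all, crops included, and the job is handed in when it is done.

Besides the shell and the picture viewer there is one more tool, called after "Call:" in YAML: its name, and indented under it one key for each argument. move_arm: Moves the arm, as the interface text tells. Scaled input: -1 to 1 covers 80 cm each way for a shift and 120 degrees each way for a turn. Its arguments: {"type":"object","properties":{"deltas":{"type":"array","items":{"type":"array","items":{"type":"array","items":{"type":"number","minimum":-1,"maximum":1}}}},"squeeze":{"type":"number"}},"required":["deltas"]}

```bash
mkdir -p pics
python3 - <<'E'
from rig import manip
import cv2
for n in("scene","top"):
    cv2.imwrite(f"pics/{n}0.png",manip.get_image(n)[:,:,::-1])
    c=manip.camera_params(n);print(n,c)
s=manip.get_state();print(s["clock"],s["position"],s["ee_rot"],s["width"])
E
```

```text
scene {'fx': 479.68075585269264, 'fy': 479.68075585269264, 'cx': 323.4299224419788, 'cy': 233.6329906889667, 'R': array([[-0.76445917,  0.64466973, -0.00176619],
       [ 0.53529328,  0.63322742, -0.55900281],
       [-0.35925379, -0.42828025, -0.82916388]]), 't': array([ 0.47259668, -0.21165972,  1.27768747])}
top {'fx': 508.9553162906812, 'fy': 508.9553162906812, 'cx': 327.4564435264347, 'cy': 239.16228193967956, 'R': array([[ 0.01252902, -0.99984659, -0.01223991],
       [-0.99703778, -0.01156297, -0.07603922],
       [ 0.07588602,  0.01315635, -0.9970297 ]]), 't': array([-0.0530974 ,  0.59875838,  0.8632231 ])}
0.1 [0.17510941 0.54718995 0.23851645] [-2.34411650e-04  1.54288328e-01  9.88025502e-01 -8.14649267e-04] 0.08543413348710764
```

View pics/scene0.png

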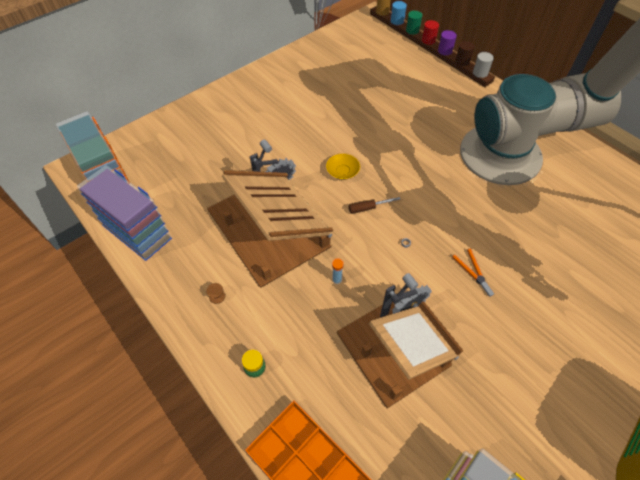

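View pics/top0.png

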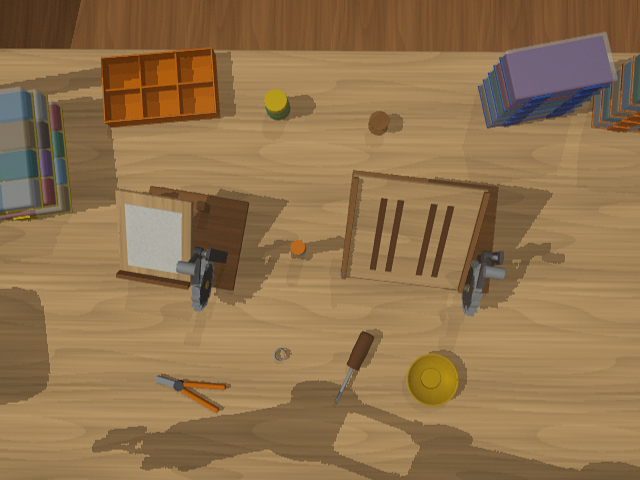

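The wide bead stand is at top-view (420,235), with its wheel and pawl at about (485,275). The small stand is at top-view (180,240). I'll enlarge the wide one in both views.

Run:
```python
import cv2,numpy as np
a=cv2.imread("pics/top0.png")[160:320,330:530];b=cv2.imread("pics/scene0.png")[130:290,195:345]
f=lambda i:cv2.resize(i,None,fx=4,fy=4,interpolation=cv2.INTER_CUBIC)[:600]
cv2.imwrite("pics/a.png",f(a)[:600]);cv2.imwrite("pics/b.png",f(b)[:600])
```

```text
(no output)
```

View pics/a.png

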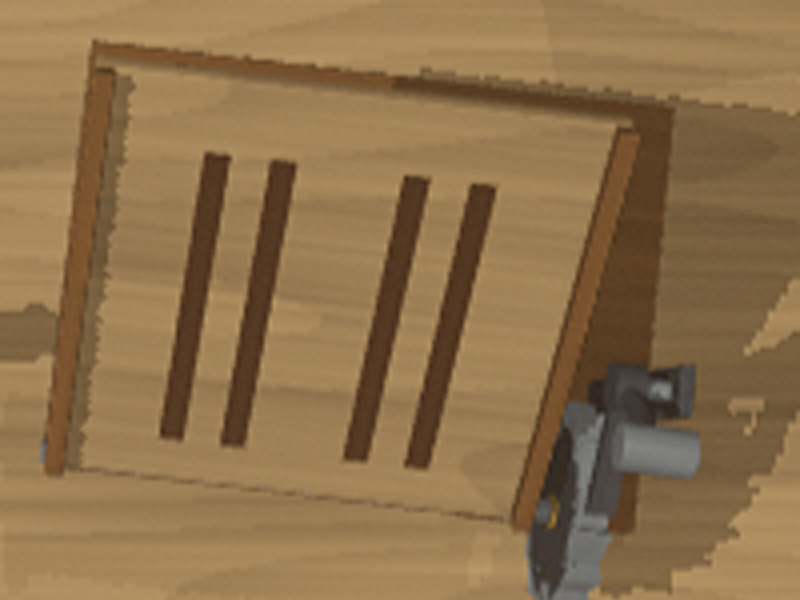

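View pics/b.png

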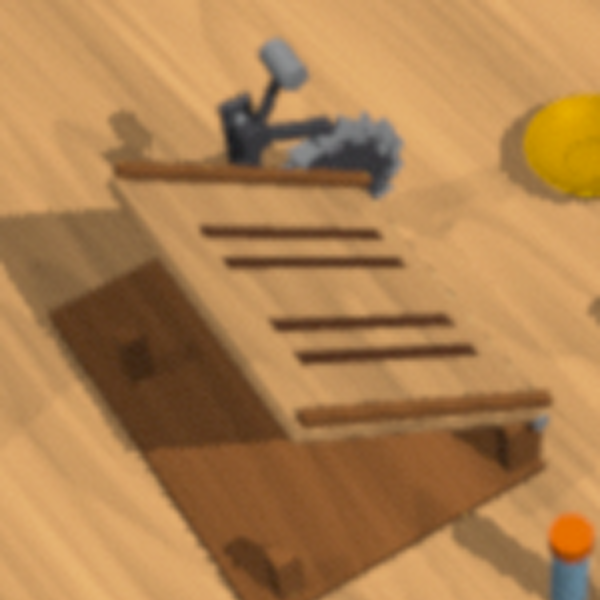

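Top crop: knob centre at (656,451), rim ends at (94,70), (638,130), (45,472) and (527,528). Scene crop: knob centre at (283,63). I'll triangulate the knob and fit the stand pose to these points.

```bash
cat > h.py <<'E'
from rig import manip
import numpy as np
from scipy.optimize import least_squares
C={n:manip.camera_params(n) for n in("scene","top")}
def proj(n,X):
    c=C[n];p=c["R"]@X+c["t"];return np.array([c["fx"]*p[0]/p[2]+c["cx"],c["fy"]*p[1]/p[2]+c["cy"]])
def tri(a,b):
    return least_squares(lambda X:np.r_[proj("top",X)-a,proj("scene",X)-b],[.5,-.3,.15])
T=lambda u,v:np.array([u,v])/4+[330,160]
S=lambda u,v:np.array([u,v])/4+[195,130]
E
python3 - <<'E'
from h import *
k=tri(T(656,451),S(283,63));print("knob",k.x,k.fun)
def w(p,L):
    c,s=np.cos(p[2]),np.sin(p[2]);return np.array([p[0]+c*L[0]-s*L[1],p[1]+s*L[0]+c*L[1],L[2]])
def bd(t,u,y,h):
    return np.array([-.09+u*np.cos(t)-h*np.sin(t),y,.055+u*np.sin(t)+h*np.cos(t)])
kn=np.array([-.04-.05*np.sin(.524),-.118,.121+.05*np.cos(.524)])
obs=[("top",T(94,70),(.18,.1,.018)),("top",T(638,130),(.18,-.1,.018)),("top",T(45,472),(0,.1,.018)),("top",T(527,528),(0,-.1,.018)),("scene",S(118,165),(.18,-.1,.018)),("scene",S(550,395),(0,.1,.018)),("scene",S(300,425),(.18,.1,.018))]
def f(p):
    r=[proj(n,w(p,kn))-o for n,o in(("top",T(656,451)),("scene",S(283,63)))]
    return np.concatenate(r+[proj(n,w(p,bd(p[3],*b)))-o for n,o,b in obs])
r=least_squares(f,[.55,-.2,0,.6],loss="soft_l1");p=r.x
print(p,np.degrees(p[2]));print(f(p).reshape(-1,2).round(1))
print("knobmodel",w(p,kn),"flipped",w(p,[-.015,-.118,.1643]))
print("pivot",w(p,[-.04,-.118,.121]))
for t in(p[3],0):print("edge pt",[w(p,bd(t,.165,y,.01)).round(3) for y in(0,-.09,.09)])
E
```

```text
knob [ 0.54251569 -0.2894607   0.1640004 ] [-0.05541386  0.05831509 -0.12267482 -0.02144835]
[ 0.62023428 -0.17868089 -0.10715361  0.58702359] -6.1394498360790495
[[-0.3 -0.3]
 [-0.2  0.1]
 [-0.1 -1. ]
 [ 0.5 -0.1]
 [-0.8  0.4]
 [ 0.7  1.1]
 [-1.7 -0.1]
 [ 0.9  0.5]
 [ 0.5 -0.4]]
knobmodel [ 0.54296987 -0.28905058  0.16429124] flipped [ 0.59270037 -0.29439987  0.1643    ]
pivot [ 0.56784376 -0.29172615  0.121     ]
edge pt [array([ 0.662, -0.183,  0.155]), array([ 0.652, -0.273,  0.155]), array([ 0.671, -0.094,  0.155])]
edge pt [array([ 0.695, -0.187,  0.065]), array([ 0.685, -0.276,  0.065]), array([ 0.704, -0.097,  0.065])]
```

Call:
move_arm:
  deltas:
    - [[-0.7, -0.87, 0, -0.0975, 1], [-0.7, -0.87, 0, -0.0975, 1], [-0.7, -0.87, 0, -0.0975, 1], [-0.7, -0.87, 0, -0.0975, 1], [-0.7, -0.87, 0, -0.0975, 1], [-0.7, -0.87, 0, -0.0975, 1], [-0.7, -0.87, 0, -0.0975, 1], [-0.7, -0.87, 0, -0.0975, 1], [-0.7, -0.87, 0, -0.0975, 1], [-0.7, -0.87, 0, -0.0975, 1], [-0.7, -0.87, 0, -0.0975, 1], [-0.7, -0.87, 0, -0.0975, 1]]

```text
clock: 1.3
position: [0.391, -0.0142, 0.2393]
ee_rot: [0.0, 0.053, 0.999, 0.0]
contact_force: [0.2, 1.7, -0.5]
width: 0.0003
gripper_force: 0.0
```

```bash
cat >> h.py <<'E'
from scipy.spatial.transform import Rotation as Ro
P=[0.6202,-0.1787,-0.10715]
def W(x,y,z):
    c,s=np.cos(P[2]),np.sin(P[2]);return np.array([P[0]+c*x-s*y,P[1]+s*x+c*y,z])
def go(*targets):
    s=manip.get_state();q=s["ee_rot"];R=Ro.from_quat([q[1],q[2],q[3],q[0]]).as_matrix()
    print(s["clock"],s["position"].round(4),s["contact_force"].round(2),s["width"]);print(R.round(3))
    print("yaw err deg",np.degrees(np.arctan2(R[1,1],R[0,1])-P[2])-90)
    for t in targets:print((R.T@(W(*t)-s["position"])/.8).round(4))
E
python3 -c "
from h import *
go((-.11,-.122,.24),(-.11,-.122,.162),(-.038,-.122,.162))"
```

```text
1.3 [ 0.391  -0.0142  0.2393] [ 0.2   1.69 -0.46] 0.00025150144818584255
[[-0.994  0.106  0.   ]
 [ 0.106  0.994  0.   ]
 [-0.     0.    -1.   ]]
yaw err deg 0.051920825609386156
[-0.169  -0.3264 -0.001 ]
[-0.169  -0.3265  0.0965]
[-0.259  -0.3265  0.0966]
```

Call:
move_arm:
  deltas:
    - [[-0.169, -0.3265, 0, 0, 1], [-0.169, -0.3265, 0, 0, 1], [-0.169, -0.3265, 0, 0, 1], [-0.169, -0.3265, 0, 0, 1], [-0.169, -0.3265, 0, 0, 1], [-0.169, -0.3265, 0, 0, 1], [-0.169, -0.3265, 0.04, 0, 1], [-0.169, -0.3265, 0.06, 0, 1], [-0.169, -0.3265, 0.06, 0, 1], [-0.169, -0.3265, 0.06, 0, 1]]

```text
clock: 2.3
position: [0.4979, -0.2861, 0.1912]
ee_rot: [-0.0, 0.053, 0.999, 0.0]
contact_force: [0.2, -0.8, 0.4]
width: -0.0002
gripper_force: 0.0
```

```bash
python3 -c "
from h import *
import cv2
go((-.11,-.122,.162),(-.085,-.122,.162),(-.038,-.122,.162))
f=lambda i:cv2.resize(i,None,fx=4,fy=4,interpolation=cv2.INTER_CUBIC)
b=manip.get_image('scene')[100:240,195:345,::-1];cv2.imwrite('pics/c.png',f(b))"
```

```text
2.3 [ 0.4979 -0.2861  0.1912] [ 0.22 -0.82  0.45] -0.00020105150094994916
[[-0.994  0.105 -0.001]
 [ 0.105  0.994  0.001]
 [ 0.001  0.    -1.   ]]
yaw err deg 0.0906436688018033
[-0.0002 -0.0026  0.0365]
[-0.0314 -0.0027  0.0365]
[-0.0902 -0.0028  0.0364]
```

View pics/c.png

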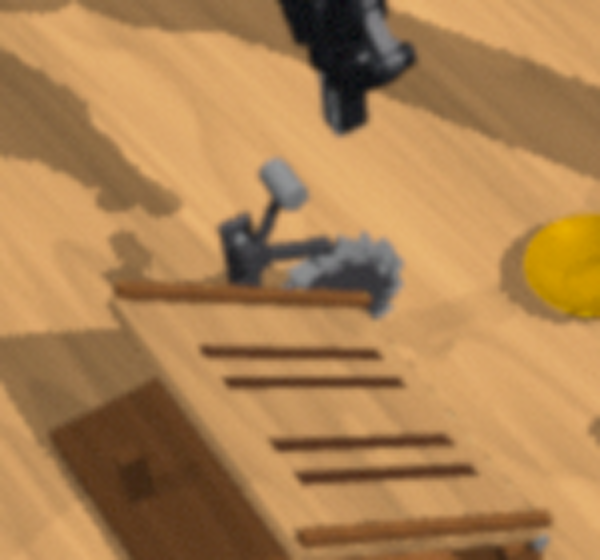

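The closed fingertips (345,130 in the crop) are on the robot side of the knob (283,183) and clear of it. I'll lower them and push to +x, back off a little, then lift.

Call:
move_arm:
  deltas:
    - [[0, -0.002, 0.0365, 0, 1], [0, -0.002, 0.0365, 0, 1], [-0.015, -0.002, 0.0365, 0, 1], [-0.03, -0.002, 0.0365, 0, 1], [-0.045, -0.002, 0.0365, 0, 1], [-0.06, -0.002, 0.0365, 0, 1], [-0.075, -0.002, 0.0365, 0, 1], [-0.086, -0.002, 0.0365, 0, 1], [-0.086, -0.002, 0.0365, 0, 1], [-0.07, -0.002, 0.0365, 0, 1], [-0.05, -0.002, -0.01, 0, 1], [-0.05, -0.002, -0.06, 0, 1]]

```text
clock: 3.55
position: [0.5332, -0.2906, 0.2383]
ee_rot: [-0.004, 0.053, 0.999, 0.002]
contact_force: [2.2, -0.6, 1.3]
width: 0.0001
gripper_force: 0.0
```

```bash
python3 -c "
from h import *
import cv2
go((.068,-.03,.26),(.068,-.03,.19),(.09,-.03,.073))
f=lambda i:cv2.resize(i,None,fx=4,fy=4,interpolation=cv2.INTER_CUBIC)
b=manip.get_image('scene')[100:240,195:345,::-1];cv2.imwrite('pics/d.png',f(b))"
```

```text
3.55 [ 0.5332 -0.2906  0.2383] [ 2.19 -0.59  1.34] 0.00012849037883529154
[[-0.994  0.106 -0.007]
 [ 0.106  0.994  0.004]
 [ 0.007  0.003 -1.   ]]
yaw err deg 0.03768088124746782
[-0.1781  0.1132 -0.0281]
[-0.1787  0.113   0.0594]
[-0.2073  0.1125  0.2054]
```

View pics/d.png

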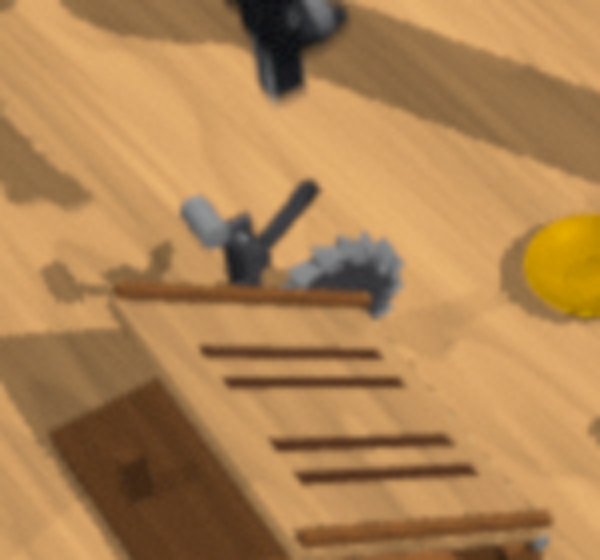

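The knob has moved to (205,220) and the pawl arm is up, clear of the wheel. Next is the board.

```bash
python3 -c "
from h import *
go((.038,0,.25),(.038,0,.18))"
```

```text
3.6 [ 0.5376 -0.2933  0.2473] [ 2.12 -1.36  4.33] 0.00018762377797895046
[[-0.994  0.106  0.007]
 [ 0.106  0.994 -0.006]
 [-0.008 -0.005 -1.   ]]
yaw err deg 0.039089177249891804
[-0.135   0.1534 -0.0031]
[-0.1343  0.1538  0.0844]
```

Call:
move_arm:
  deltas:
    - [[-0.135, 0.153, -0.01, 0, 1], [-0.135, 0.153, -0.01, 0, 1], [-0.135, 0.153, -0.01, 0, 1], [-0.135, 0.153, -0.01, 0, 1], [-0.135, 0.153, 0.03, 0, 1], [-0.135, 0.153, 0.07, 0, 1], [-0.135, 0.153, 0.07, 0, 1], [-0.135, 0.153, 0.07, 0, 1]]

```text
clock: 4.4
position: [0.6568, -0.1821, 0.1833]
ee_rot: [-0.001, 0.053, 0.999, 0.0]
contact_force: [0.3, 0.1, 1.1]
width: -0.0003
gripper_force: 0.0
```

```bash
python3 -c "
from h import *
go((.038,0,.165),(.06,0,.08),(.06,0,.073))"
```

```text
4.4 [ 0.6568 -0.1821  0.1833] [0.28 0.09 1.05] -0.00025137740094886786
[[-0.994  0.106 -0.002]
 [ 0.106  0.994  0.   ]
 [ 0.002  0.    -1.   ]]
yaw err deg 0.05230512188245484
[-0.0016 -0.0006  0.0229]
[-0.0293 -0.0007  0.1291]
[-0.0293 -0.0007  0.1379]
```

Call:
move_arm:
  deltas:
    - [[-0.002, 0, 0.02, 0, 1], [-0.004, 0, 0.035, 0, 1], [-0.008, 0, 0.05, 0, 1], [-0.012, 0, 0.065, 0, 1], [-0.016, 0, 0.08, 0, 1], [-0.02, 0, 0.095, 0, 1], [-0.024, 0, 0.108, 0, 1], [-0.028, 0, 0.118, 0, 1], [-0.029, 0, 0.126, 0, 1], [-0.029, 0, 0.13, 0, 1], [-0.029, 0, 0.13, 0, 1]]

```text
clock: 5.5
position: [0.6804, -0.1837, 0.0783]
ee_rot: [-0.001, 0.053, 0.999, 0.001]
contact_force: [0.2, -0.2, 0.5]
width: 0.0001
gripper_force: 0.0
```

```bash
python3 -c "
from h import *
go((.06,0,.073),(.06,0,.070))"
```

```text
5.5 [ 0.6804 -0.1837  0.0783] [ 0.19 -0.17  0.53] 0.00012676560253267624
[[-0.994  0.106 -0.001]
 [ 0.106  0.994  0.001]
 [ 0.002  0.001 -1.   ]]
yaw err deg 0.08015161187960018
[ 0.0005 -0.0018  0.0066]
[ 0.0004 -0.0018  0.0104]
```

Call:
move_arm:
  deltas:
    - [[0, 0, 0.003, 0, 1], [0, 0, 0.006, 0, 1], [0, 0, 0.008, 0, 1], [0, 0, 0.01, 0, 1], [0, 0, 0.01, 0, 1]]

```text
clock: 6.0
position: [0.6813, -0.1839, 0.073]
ee_rot: [0.001, 0.053, 0.999, 0.0]
contact_force: [-0.8, 1.2, 6.5]
width: 0.0003
gripper_force: 3.7
```

```bash
python3 -c "
from h import *
import cv2
go()
f=lambda i:cv2.resize(i,None,fx=4,fy=4,interpolation=cv2.INTER_CUBIC)
b=manip.get_image('scene')[130:280,195:345,::-1];cv2.imwrite('pics/e.png',f(b))"
```

```text
6.0 [ 0.6813 -0.1839  0.073 ] [-0.84  1.2   6.53] 0.0002579109016289834
[[-0.994  0.105  0.002]
 [ 0.105  0.994  0.   ]
 [-0.002  0.    -1.   ]]
yaw err deg 0.0906716415498039
```

View pics/e.png

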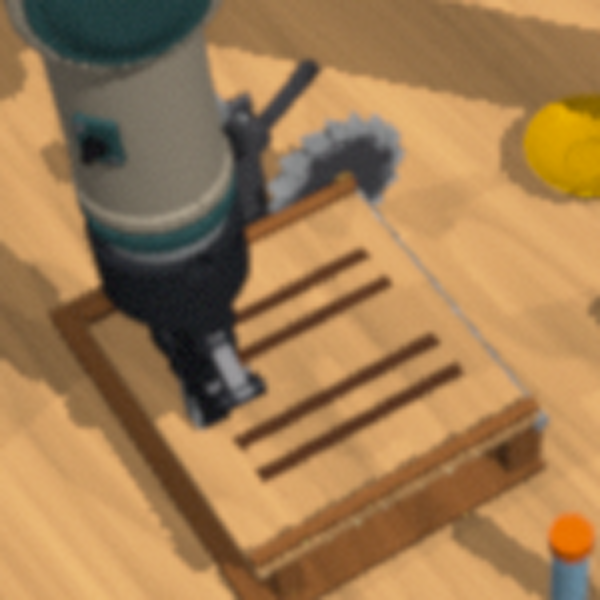

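The board is at or nearly flat, with TCP z at 0.073 and the force rising to 6.5 N. I'll press a bit further until it clearly stops.

Call:
move_arm:
  deltas:
    - [[0, 0, 0.003, 0, 1], [0, 0, 0.005, 0, 1], [0, 0, 0.005, 0, 1], [0, 0, 0.005, 0, 1]]

```text
clock: 6.45
position: [0.6813, -0.1839, 0.0728]
ee_rot: [0.002, 0.053, 0.999, -0.0]
contact_force: [-5.8, 2.9, 23.7]
width: 0.0003
gripper_force: 11.2
```

It has reached a hard stop: 24 N with no further travel. Retracting.

Call:
move_arm:
  deltas:
    - [[0, 0, -0.01, 0, 1], [0, 0, -0.05, 0, 1], [0, 0, -0.1, 0, 1], [0, 0, -0.2, 0, 1], [0, 0, -0.25, 0, 1], [0.2, 0.1, -0.25, 0, 1], [0.3, 0.15, -0.25, 0, 1], [0.3, 0.15, -0.25, 0, 1], [0.3, 0.15, -0.25, 0, 1], [0.3, 0.15, -0.25, 0, 1], [0.3, 0.15, -0.25, 0, 1], [0.3, 0.15, -0.25, 0, 1]]

```text
clock: 7.65
position: [0.4527, -0.0382, 0.2679]
ee_rot: [0.0, 0.052, 0.999, 0.0]
contact_force: [0.6, -0.8, -0.1]
width: -0.0002
gripper_force: 0.0
```

```bash
python3 -c "
from h import *
import cv2
go()
cv2.imwrite('pics/f.png',manip.get_image('scene')[:,:,::-1])"
```

```text
7.65 [ 0.4527 -0.0382  0.2679] [ 0.6  -0.79 -0.1 ] -0.0001636125613093326
[[-0.995  0.104  0.001]
 [ 0.104  0.995  0.   ]
 [-0.001  0.    -1.   ]]
yaw err deg 0.1809407252802515
```

View pics/f.png

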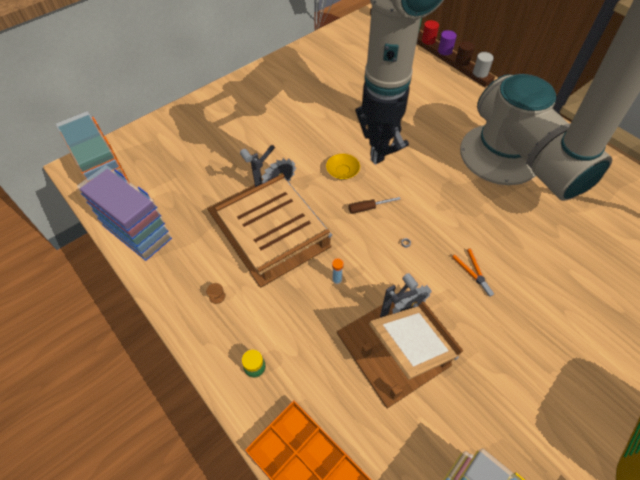

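The wide board lies flat at (270,228) and its pawl is flipped at (260,160). The small stand at (400,340) looks unchanged, and the arm is clear.

```bash
python3 -c "
from rig import manip
print(manip.sign_off())"
```

```text
the job is handed in; nothing more can be done
None
```

The wide stand's pawl is flipped clear of its wheel, its board is pressed flat, the small stand was not touched, and the job was handed in at about 7.7 s.

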